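# Roll a turning blank into the V-cradle and butt it against the stop

## Task

Roll the round wooden blank from the white shelf onto the bench and up the ramp so that it lies in the V of the cradle, and push it endways along the V until its end butts against the steel stop plate. Only push it: do not pick it up. Leave the other things where they are, and finish clear of the blank with it at rest.

Things in the scene. Friction and masses are not known exactly. Their poses are not given: they have to be found in the camera images.
- blank_center (a point): middle of the axis of the loose round turning blank: pale, waxed, slippery wood, a plain cylinder 47 mm in diameter, 200 mm long, 0.18 to 0.29 kg. Its own y axis runs along it; the other two turn as it rolls. It starts on the white shelf beside the bench (1.5 mm above the bench; its centre 25 mm up), an end perhaps over the narrow gap (up to 20 mm), and rolls over that gap onto the bench
- v_cradle: fixed V-cradle of plywood and aluminium, ramp, V and back board all 220 mm long in y. Origin on the bench right under the V's bottom line, half-way along. +x: the way the blank is rolled in; y along the V; z up. V: bottom 3 mm high at x=0, flanks sloping 35 degrees up to crests 14 mm high at x=-16 and +16 mm. Back board 44 mm high, its face at x=+27 mm, its back at +41 mm. The -y end is open
- ramp_foot (a point): middle of the front edge of the cradle's plywood ramp, on the bench, at cradle x=-71 mm, y=0. The ramp rises from here to the V's front crest, 14 mm high at x=-16 mm. The blank starts in front of it (centre at cradle x=-260 to -195 mm, y=-60 to -20 mm), within 12 degrees of parallel to the V. Same axes as the cradle
- stop_face (a point): middle of the inner face of the steel stop plate across the cradle's +y end, at cradle y=+110 mm, x=+8 mm, 26 mm up. The plate is 52 mm high, reaches from x=-25 to +41 mm and is 8 mm thick. Keep the blank short of it while rolling it in. Same axes as the cradle
- v_seat (a point): fixed point of the cradle, at cradle x = 0, y = +10 mm, z = 31.7 mm: where the blank's centre lies when the blank rests in the V with its end against the stop plate. Same axes as the cradle
- tape_measure: bystander: yellow tape measure, 39x77x62 mm, origin under its centre
- screw_tin: bystander: open round tin of screws, 70 mm wide, 39 mm high, origin under its centre
- glue_bottle: bystander: white glue bottle with orange tip, 59 mm wide, 174 mm high, origin under its centre
- sanding_block: bystander: tan sanding block, 64x112x32 mm, origin under its centre
- wood_wedge: bystander: small wooden offcut with a sloping end, 38x84x30 mm, origin under its centre
- masking_tape: bystander: roll of cream masking tape lying flat, 92 mm wide, 24 mm high, origin under its centre

How it is judged:
At the end, for the whole second after the job is handed in: The blank lies at rest in the V (centre within 5 mm across and 4 mm in height of the seat, axis within 3.4 degrees of the V's) with its end within 5 mm of the stop plate (x of blank_center in the frame of v_seat between -0.005 and 0.005 m and y of blank_center in the frame of v_seat between -0.005 and 0.004 m and z of blank_center in the frame of v_seat between -0.004 and 0.004 m and angle between the y axis of blank_center and the y axis of v_seat, either way round below 0.06 rad and linear speed of blank below 0.02 m/s); the robot touches nothing.
It fails at once if the blank is lifted off the surface before the ramp (x of blank_center in the frame of v_cradle below -0.085 m and height (world z) of blank_center above 0.036 m).
It fails at once if the blank is lifted above the cradle (height (world z) of blank_center above 0.052 m).
It fails at once if a bystander is moved more than 20 mm (distance of any of tape_measure, screw_tin, glue_bottle, sanding_block, wood_wedge, masking_tape from where it was at the start of the episode above 0.02 m).
It also fails if it takes over 58 s, if anything falls off the work surface, if the arm or the gripper's body presses on something with over 40 N, if the wrist force passes 120 N, or if a joint passes its speed limit or range.

## Robot

A 7-joint arm with a two-finger parallel gripper is mounted at the origin on a cart in front of the work surface, level with it; the furniture and walls round the work are solid. World frame = base frame: x ahead of the robot, y to its left, z up, the work surface at z = 0. Lengths are in m, angles in rad, forces in N, time in s.
With the tool pointing down it reaches from about 0.425 to 0.95 m from the base axis. Payload 4.7 kg.
Tool frame: the origin (TCP) lies midway between the tips of the shut fingers; the grasp point (between the pads) lies 19 mm behind it; z points along the fingers, y is the line along which they close (so a half turn about z gives the same grasp; the last joint's range is limited). The gripper opens to 87 mm and grips with 3 to 60 N. Pads are 19 mm wide; open, the fingers measure 117 mm over their backs; the gripper's body (75 mm by 190 mm) begins 51 mm behind the grasp point.
Start: joints at [1.269, 0.469, -0.049, 1.532, 0.024, 1.141, -0.082], TCP at [0.182, -0.65, 0.223] pointing down, gripper open.
Joint ranges: [-2.59, 2.59], [-0.33, 1.99], [-1.39, 1.29], [0.1, 2.45], [-1.04, 4.18], [0.21, 1.99], [-2.66, 2.66]. Speed limits (rad/s): [2.57, 2.57, 3.14, 3.14, 3.14, 3.14, 3.14].

## Interface

Orientations are given as a 3x3 rotation matrix whose columns are the frame's x, y, z axes.
In Python, from bench import observe, read_camera, calibration, sign_off, outline_of, mark_of gives the robot as it stands.
- The arm moves only by the tool step_arm, never from a script. Its argument "rows" is one flat list of numbers, 7 for each row, row after row: the shift along the tool's x, y, z in mm, then the turn, a rotation vector about the tool's x, y, z in degrees, then the finger opening in mm, from 0 to 87. In form: [tx, ty, tz, ax, ay, az, grip, tx, ty, tz, ax, ay, az, grip, ...]. A call has 1 to 5 rows; each row shifts and turns the commanded pose from where the row before left it, along the tool's axes as they then stand; what a row does not reach is not made up. A row lasts 1/10 s, in which the tool goes at most 50 mm and 8.59 degrees, less where a joint would pass 70% of its speed; a pose out of reach is approached as far as the arm can. A call with a gripper value outside its range is refused whole. The fingers move at their own pace and stop on an object; "force" is the grip in N (left out, the last holds). Time passes only in rows, so rows that do not move let the fingers close. It gives the time, the measured TCP pose, the force, the opening and the grip force at its end, in the units of the state.
- observe(): the state, without advancing time (a new reading comes with each control period).
- read_camera(name): name is "scene" or "top" or "wrist"; returns the picture (420x560x3 uint8, blue, green, red); there is no depth.
- calibration(name): a dict with "fx", "fy", "cx", "cy" (pixels), "T" (4x4, takes a point from camera to world coordinates). Camera axes: x right, y down, z forward; pixel columns grow to the right and rows downward; lengths in m; the calibration is good to about 2 mm. A picture is of the moment at which its call begins: read the wrist's pose just before it. calibration takes no time and is no camera call; for the wrist camera it gives the pose at the moment of the call.
- sign_off(): hands the job in; it is judged then, once.
Trained networks look in the newest picture that a camera, given by its name, has taken for a name from the list of things; names that differ only in an ending like _2 or _b are one class to them, and where a whole thing is asked for, a point or a joint stands for the part that bears it (a point fixed in the world has none). Each returns a list of dicts, best first, with "p" (0 to 1); they miss things now and then, are a little off and sometimes report something else, mostly with a low value. They report only what shows in the picture. A call takes as long as a camera call.
- outline_of(camera, label): "pixels" (420x560 bool, what is visible of it) and "point" ([column, row] in pixels, amid what is visible of it).
- mark_of(camera, label): "point" ([column, row] in pixels: a listed point, or the origin of a listed thing).
The state is a dict: "time_s": time; "joint_positions": joint angles; "joint_vel": joint speeds; "joint_efforts": joint torques, N m; "tool_pos": TCP position; "ee_rot": TCP orientation; "wrist_force": force on the tool from outside, world axes, zero at the start; "torque": the same for the moment, N m; "grip_width": opening from 0.0 (shut) to 1.0 (fully open); "finger_force": force on a finger pad.
Only numpy, scipy, OpenCV 4.12 (cv2) and the standard library are available. Lean on these libraries where they do the work, as an engineer would, in place of code of your own. Each camera call takes 0.05 s, during which the arm holds its last target. There are 200 camera calls.

## Working session

There is one attempt and no reset: what is moved stays moved. The work goes in short steps, Python scripts to look and compute and a tool call to move; the robot and the scene stay as the last step left them, time stands still between calls to the robot, and variables do not carry over. Pictures are saved under pics/ and viewed, at most 10 in all, crops included, and the job is handed in when it is done.

Besides the shell and the picture viewer there is one more tool, called by a JSON object that holds its "method" and its "body", one argument or row to a line. step_arm: Moves the arm, as the interface text tells. Its arguments: {"type":"object","properties":{"rows":{"type":"array"},"force":{"type":"number"}},"required":["rows"]}

```bash
mkdir -p pics; cat > h.py <<'E'
import numpy as np,cv2
from bench import *
def ray(cam,px,z):
    c=calibration(cam);T=np.array(c["T"]);d=T[:3,:3]@np.array([(px[0]-c["cx"])/c["fx"],(px[1]-c["cy"])/c["fy"],1])
    o=T[:3,3];return o+d*(z-o[2])/d[2]
def proj(cam,P):
    c=calibration(cam);T=np.array(c["T"]);q=T[:3,:3].T@(np.array(P)-T[:3,3]);return [c["fx"]*q[0]/q[2]+c["cx"],c["fy"]*q[1]/q[2]+c["cy"]]
def axis(cam,m,z=.025):
    p=np.array(cv2.boxPoints(cv2.minAreaRect(np.argwhere(m)[:,::-1].astype(np.float32))))
    if np.linalg.norm(p[0]-p[1])>np.linalg.norm(p[1]-p[2]): a,b=(p[1]+p[2])/2,(p[3]+p[0])/2
    else: a,b=(p[0]+p[1])/2,(p[2]+p[3])/2
    return ray(cam,a,z),ray(cam,b,z)
E
python3 - <<'E'
from h import *
np.set_printoptions(precision=4,suppress=True)
for cam in("top","scene"):
    cv2.imwrite(f"pics/{cam}0.png",read_camera(cam))
for cam in ("top","scene"):
    for l,z in (("blank_center",.025),("v_cradle",0),("ramp_foot",0),("stop_face",.026),("v_seat",.0317)):
        r=mark_of(cam,l)
        if r: print(cam,l,round(r[0]["p"],2),r[0]["point"],ray(cam,r[0]["point"],z))
r=outline_of("top","blank_center")
if r: print(axis("top",r[0]["pixels"]))
for l in "tape_measure screw_tin glue_bottle sanding_block wood_wedge masking_tape".split():
    r=mark_of("top",l)
    if r: print(l,round(r[0]["p"],2),ray("top",r[0]["point"],0))
s=observe();print(s["tool_pos"],s["ee_rot"],s["time_s"],s["wrist_force"])
E
```

```text
top blank_center 0.98 [232.4, 206.9] [ 0.5191 -0.1114  0.025 ]
top v_cradle 0.94 [310.3, 184.6] [ 0.5785 -0.3112  0.    ]
top ramp_foot 0.79 [282.9, 192.8] [ 0.5581 -0.2392  0.    ]
top stop_face 0.68 [373.3, 239.3] [ 0.43   -0.4607  0.026 ]
top v_seat 0.6 [312.4, 179.9] [ 0.5831 -0.3145  0.0317]
scene blank_center 0.8 [245.7, 244.9] [ 0.5197 -0.0959  0.025 ]
scene v_cradle 0.85 [266.9, 200.6] [ 0.5755 -0.3083  0.    ]
scene ramp_foot 0.56 [259.0, 217.1] [ 0.5587 -0.2319 -0.    ]
scene stop_face 0.74 [236.8, 183.3] [ 0.6821 -0.3084  0.026 ]
scene v_seat 0.9 [266.2, 189.1] [ 0.5853 -0.3215  0.0317]
(array([ 0.6256, -0.1114,  0.025 ]), array([ 0.421 , -0.1119,  0.025 ]))
tape_measure 0.71 [ 0.4283 -0.4701  0.    ]
screw_tin 0.63 [ 0.6845 -0.395   0.    ]
glue_bottle 0.6 [ 0.335 -0.49   0.   ]
sanding_block 0.84 [ 0.3111 -0.3868  0.    ]
wood_wedge 0.58 [0.469  0.0928 0.    ]
masking_tape 0.6 [ 0.4286 -0.5894  0.    ]
[ 0.1819 -0.65    0.2226] [[ 0.963   0.2695  0.    ]
 [ 0.2695 -0.963  -0.0001]
 [ 0.      0.0001 -1.    ]] 0.95 [0.0999 0.8335 0.4685]
```

View pics/top0.png

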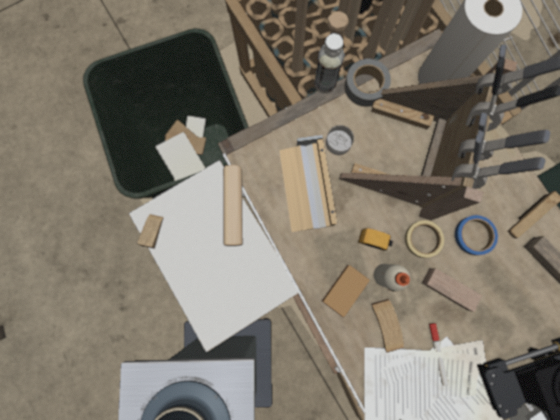

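View pics/scene0.png

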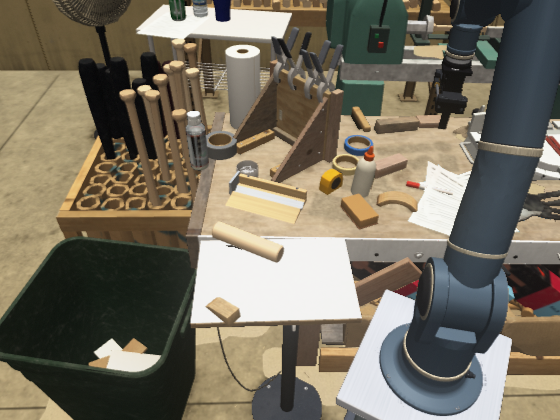

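The top picture shows the blank at about (232,206), running up and down the image. The cradle is at about (310,185), tilted a few degrees, with its stop plate at the top end at (310,139). The V is therefore open toward the robot, and the blank has to roll to the right in the image. I'll move out over the cradle for a wrist-camera look.

```bash
cat >> h.py <<'E'
from scipy.spatial.transform import Rotation as R
def plan(pos,yaw,n,start=None):
    """rows from (x,y,z,yaw deg) to target in n rows; yaw = world angle of tool x, tool pointing down"""
    s=observe()
    if start is None:
        r=np.array(s["ee_rot"]);start=(*s["tool_pos"],np.degrees(np.arctan2(r[1,0],r[0,0])))
    p0=np.array(start[:3]);y0=start[3];d=(np.array(pos)-p0)/n*1000;dy=(yaw-y0)/n;out=[]
    for i in range(n):
        a=np.radians(y0+dy*i);c,q=np.cos(a),np.sin(a)
        out.append([round(c*d[0]+q*d[1]),round(q*d[0]-c*d[1]),round(-d[2]),0,0,round(-dy,1)])
    return out
E
python3 - <<'E'
from h import *
for r in plan((.45,-.26,.30),90,12): print(r)
E
```

```text
[30, -25, -6, 0, 0, np.float64(-6.2)]
[33, -22, -6, 0, 0, np.float64(-6.2)]
[35, -18, -6, 0, 0, np.float64(-6.2)]
[37, -14, -6, 0, 0, np.float64(-6.2)]
[38, -10, -6, 0, 0, np.float64(-6.2)]
[39, -6, -6, 0, 0, np.float64(-6.2)]
[39, -2, -6, 0, 0, np.float64(-6.2)]
[39, 2, -6, 0, 0, np.float64(-6.2)]
[39, 7, -6, 0, 0, np.float64(-6.2)]
[38, 11, -6, 0, 0, np.float64(-6.2)]
[37, 15, -6, 0, 0, np.float64(-6.2)]
[35, 19, -6, 0, 0, np.float64(-6.2)]
```

{"method": "step_arm", "body": {
  "rows": [30,-25,-6,0,0,-6.2,87,33,-22,-6,0,0,-6.2,87,35,-18,-6,0,0,-6.2,87,37,-14,-6,0,0,-6.2,87]
}}

```text
time_s: 1.35
tool_pos: [0.2724, -0.5192, 0.2469]
ee_rot: [[0.758, 0.652, 0.0], [0.652, -0.758, -0.0], [-0.0, 0.0, -1.0]]
wrist_force: [0.4, -0.5, -0.0]
grip_width: 1.0
finger_force: 0.0
```

{"method": "step_arm", "body": {
  "rows": [38,-10,-6,0,0,-6.2,87,39,-6,-6,0,0,-6.2,87,39,-2,-6,0,0,-6.2,87,39,2,-6,0,0,-6.2,87]
}}

```text
time_s: 1.75
tool_pos: [0.361, -0.3897, 0.2711]
ee_rot: [[0.415, 0.91, 0.0], [0.91, -0.415, -0.001], [-0.0, 0.001, -1.0]]
wrist_force: [0.1, -0.5, 0.6]
grip_width: 1.0
finger_force: 0.0
```

{"method": "step_arm", "body": {
  "rows": [39,7,-6,0,0,-6.2,87,38,11,-6,0,0,-6.2,87,37,15,-6,0,0,-6.2,87,35,19,-6,0,0,-6.2,87,0,0,0,0,0,0,87]
}}

```text
time_s: 2.25
tool_pos: [0.4546, -0.2544, 0.2961]
ee_rot: [[-0.012, 1.0, 0.004], [1.0, 0.012, 0.001], [0.001, 0.004, -1.0]]
wrist_force: [0.2, 0.2, -0.1]
grip_width: 0.999
finger_force: 0.0
```

```bash
python3 - <<'E'
from h import *
np.set_printoptions(precision=4,suppress=True)
s=observe();print(s["time_s"],s["tool_pos"],s["ee_rot"])
cv2.imwrite("pics/w1.png",read_camera("wrist"))
for l,z in (("blank_center",.025),("v_cradle",0),("ramp_foot",0),("stop_face",.026),("v_seat",.0317)):
    r=mark_of("wrist",l)
    if r: print(l,round(r[0]["p"],2),r[0]["point"],ray("wrist",r[0]["point"],z))
r=outline_of("wrist","blank_center")
if r: print(axis("wrist",r[0]["pixels"]))
E
```

```text
2.25 [ 0.4546 -0.2544  0.2961] [[-0.0123  0.9999  0.0042]
 [ 0.9999  0.0123  0.0012]
 [ 0.0011  0.0043 -1.    ]]
blank_center 0.73 [331.4, 76.9] [ 0.5179 -0.1202  0.025 ]
v_cradle 0.95 [355.3, 218.5] [ 0.5674 -0.3242  0.    ]
ramp_foot 0.71 [353.8, 176.3] [ 0.5604 -0.2582  0.    ]
stop_face 0.62 [432.6, 222.7] [ 0.6753 -0.3244  0.026 ]
v_seat 0.77 [366.8, 223.1] [ 0.5757 -0.3229  0.0317]
(array([ 0.692 , -0.2955,  0.025 ]), array([ 0.4542, -0.3206,  0.025 ]))
```

View pics/w1.png

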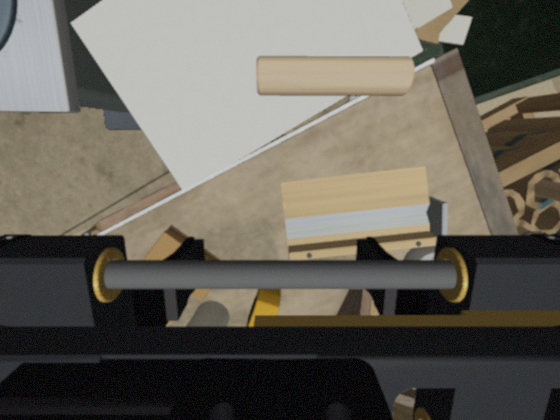

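The wrist view shows the blank from (257,76) to (412,76), the ramp's front edge from (281,182) to (424,169), and the stop plate at (437,220).

```bash
python3 - <<'E'
from h import *
np.set_printoptions(precision=4,suppress=True)
W=lambda u,v,z:ray("wrist",(u,v),z)
for a,b,z in (((281,182),(424,169),.001),((285,219),(426,206),.014),((288,249),(433,233),.044),((257,76),(412,76),.025)):
    A,B=W(*a,z),W(*b,z);print(A,B,np.linalg.norm(B-A),np.degrees(np.arctan2(*(B-A)[1::-1])))
print(proj("wrist",(.5191,-.1114,.025)))
T=lambda u,v,z:ray("top",(u,v),z)
for a,b,z in (((281,150),(291,231),.001),((320,140),(332,224),.044)):
    A,B=T(*a,z),T(*b,z);print("top",A,B,np.linalg.norm(B-A),np.degrees(np.arctan2(*(A-B)[1::-1])))
E
```

```text
[ 0.4499 -0.2664  0.001 ] [ 0.6653 -0.2472  0.001 ] 0.2162904996400254 5.094634592812767
[ 0.4559 -0.3213  0.014 ] [ 0.6687 -0.3014  0.014 ] 0.2137058669546773 5.33851826545351
[ 0.4598 -0.3582  0.044 ] [ 0.6686 -0.3341  0.044 ] 0.21010638016267535 6.582774645028716
[ 0.4182 -0.1209  0.025 ] [ 0.6237 -0.1214  0.025 ] 0.20550140732338823 -0.14329880757061483
[np.float64(333.3761786405173), np.float64(68.04514263230672)]
top [ 0.674  -0.2366  0.001 ] [ 0.4578 -0.2578  0.001 ] 0.2172087377926187 5.600427617005733
top [ 0.6841 -0.3364  0.044 ] [ 0.468  -0.3576  0.044 ] 0.21709752212083047 5.604832678871382
```

```bash
python3 - <<'E'
from h import *
s=observe();print(s["time_s"],s["tool_pos"],s["ee_rot"])
for r in plan((.517,-.053,.10),91,6): print(r)
E
```

```text
2.6 [ 0.44986957 -0.26165182  0.2942683 ] [[ 2.39522070e-03  9.99996923e-01 -6.45082960e-04]
 [ 9.99997128e-01 -2.39527611e-03 -8.51345769e-05]
 [-8.66794668e-05 -6.44877191e-04 -9.99999788e-01]]
[35, 11, 32, 0, 0, np.float64(-0.2)]
[35, 11, 32, 0, 0, np.float64(-0.2)]
[35, 11, 32, 0, 0, np.float64(-0.2)]
[35, 11, 32, 0, 0, np.float64(-0.2)]
[35, 12, 32, 0, 0, np.float64(-0.2)]
[35, 12, 32, 0, 0, np.float64(-0.2)]
```

{"method": "step_arm", "body": {
  "rows": [35,11,20,0,0,0,87,35,11,20,0,0,0,87,35,11,20,0,0,0,87,35,11,30,0,0,0,87,35,11,30,0,0,0,87]
}}

```text
time_s: 3.1
tool_pos: [0.506, -0.0852, 0.1739]
ee_rot: [[0.002, 1.0, 0.001], [1.0, -0.002, -0.001], [-0.001, 0.001, -1.0]]
wrist_force: [0.3, -0.6, -0.2]
grip_width: 1.003
finger_force: 0.0
```

{"method": "step_arm", "body": {
  "rows": [35,12,20,0,0,0,87,0,0,40,0,0,0,87,0,0,40,0,0,0,87,0,0,40,0,0,0,87,0,0,0,0,0,0,87]
}}

```text
time_s: 3.6
tool_pos: [0.5133, -0.0513, 0.03]
ee_rot: [[0.001, 1.0, -0.011], [1.0, -0.001, 0.001], [0.001, -0.011, -1.0]]
wrist_force: [-0.4, -0.6, -0.6]
grip_width: 1.0
finger_force: 0.0
```

{"method": "step_arm", "body": {
  "rows": [0,0,0,0,0,0,87,0,0,0,0,0,0,87]
}}

```text
time_s: 3.8
tool_pos: [0.5194, -0.0507, 0.0365]
ee_rot: [[0.0, 1.0, 0.004], [1.0, -0.0, -0.0], [-0.0, 0.004, -1.0]]
wrist_force: [0.2, 0.4, 0.7]
grip_width: 0.998
finger_force: 0.0
```

{"method": "step_arm", "body": {
  "rows": [0,0,10,0,0,0,87,0,0,6,0,0,0,87,-3,0,5,0,0,0,87,-6,0,0,0,0,0,87,-6,0,0,0,0,0,87]
}}

```text
time_s: 4.3
tool_pos: [0.5176, -0.066, 0.0135]
ee_rot: [[-0.001, 1.0, -0.0], [1.0, 0.001, -0.0], [-0.0, -0.0, -1.0]]
wrist_force: [-0.7, 0.6, 0.5]
grip_width: 1.004
finger_force: 0.0
```

{"method": "step_arm", "body": {
  "rows": [-6,0,0,0,0,-0.6,87,-6,0,0,0,0,-0.6,87,-6,0,0,0,0,-0.6,87,-6,0,0,0,0,-0.6,87,-6,0,0,0,0,-0.6,87]
}}

```text
time_s: 4.8
tool_pos: [0.5184, -0.0956, 0.0137]
ee_rot: [[-0.054, 0.999, 0.0], [0.999, 0.054, 0.0], [0.0, 0.0, -1.0]]
wrist_force: [-0.1, 1.2, 1.3]
grip_width: 1.002
finger_force: 0.6
```

{"method": "step_arm", "body": {
  "rows": [-6,0,0,0,0,-0.6,87,-6,0,0,0,0,-0.6,87,-6,0,0,0,0,-0.6,87,-6,0,0,0,0,-0.8,87,-4,0,0,0,0,0,87]
}}

```text
time_s: 5.3
tool_pos: [0.5202, -0.1245, 0.0134]
ee_rot: [[-0.098, 0.995, -0.0], [0.995, 0.098, -0.001], [-0.001, -0.0, -1.0]]
wrist_force: [-0.4, -1.2, -1.8]
grip_width: 1.002
finger_force: 0.0
```

```bash
python3 - <<'E'
from h import *
np.set_printoptions(precision=4,suppress=True)
cv2.imwrite("pics/t2.png",cv2.resize(read_camera("top")[120:270,180:380],(800,600)))
r=outline_of("top","blank_center");print(r[0]["p"],axis("top",r[0]["pixels"]),ray("top",mark_of("top","blank_center")[0]["point"],.025))
s=observe();print(s["tool_pos"],s["wrist_force"])
E
```

```text
0.87 (array([ 0.6333, -0.1611,  0.025 ]), array([ 0.4269, -0.1796,  0.025 ])) [ 0.5268 -0.1688  0.025 ]
[ 0.5203 -0.1238  0.0135] [-0.7247 -0.1625  0.6704]
```

View pics/t2.png

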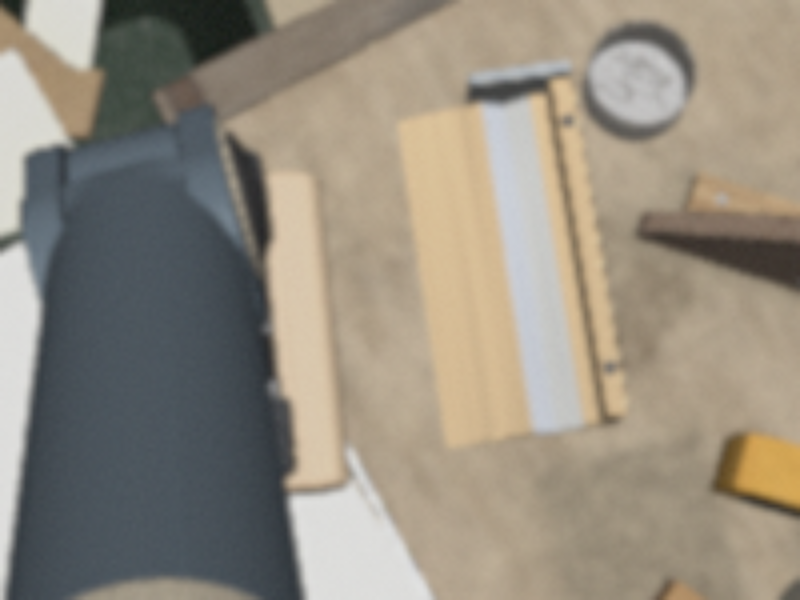

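The picture shows the blank parallel to the ramp edge: axis at crop (305,330), ramp edge at (425,280). I'll keep rolling it.

{"method": "step_arm", "body": {
  "rows": [-6,0,0,0,0,0,87,-6,0,0,0,0,0,87,-6,0,0,0,0,0,87,-6,0,0,0,0,0,87,-6,0,0,0,0,0,87]
}}

```text
time_s: 5.95
tool_pos: [0.5233, -0.1538, 0.0135]
ee_rot: [[-0.098, 0.995, 0.0], [0.995, 0.098, -0.0], [-0.0, 0.0, -1.0]]
wrist_force: [0.2, 0.3, 0.6]
grip_width: 0.998
finger_force: 0.0
```

{"method": "step_arm", "body": {
  "rows": [-6,0,0,0,0,0,87,-6,0,0,0,0,0,87,-6,0,0,0,0,0,87,-6,0,0,0,0,0,87,-6,0,0,0,0,0,87]
}}

```text
time_s: 6.45
tool_pos: [0.5262, -0.1835, 0.0135]
ee_rot: [[-0.098, 0.995, -0.0], [0.995, 0.098, -0.0], [-0.0, -0.0, -1.0]]
wrist_force: [-0.1, -0.3, -0.9]
grip_width: 0.999
finger_force: 0.0
```

{"method": "step_arm", "body": {
  "rows": [-6,0,-1,0,0,0,87,-6,0,-1,0,0,0,87,-6,0,-1,0,0,0,87,-6,0,-1,0,0,0,87,-6,0,-1,0,0,0,87]
}}

```text
time_s: 6.95
tool_pos: [0.5293, -0.2133, 0.0187]
ee_rot: [[-0.098, 0.995, 0.0], [0.995, 0.098, 0.0], [0.0, 0.0, -1.0]]
wrist_force: [-0.1, 1.9, 2.6]
grip_width: 0.998
finger_force: 1.1
```

```bash
python3 - <<'E'
from h import *
np.set_printoptions(precision=4,suppress=True)
read_camera("top")
r=outline_of("top","blank_center");a=axis("top",r[0]["pixels"],.03);print(r[0]["p"],a,(a[0]+a[1])/2)
s=observe();print(s["tool_pos"],s["wrist_force"])
E
```

```text
Traceback (most recent call last):
IndexError: list index out of range
```

{"method": "step_arm", "body": {
  "rows": [-6,0,0,0,0,0,87,-6,0,0,0,0,0,87,-6,0,0,0,0,0,87,-6,0,0,0,0,0,87,-6,0,0,0,0,0,87]
}}

```text
time_s: 7.55
tool_pos: [0.5323, -0.2428, 0.0186]
ee_rot: [[-0.098, 0.995, 0.0], [0.995, 0.098, 0.0], [0.0, 0.0, -1.0]]
wrist_force: [-0.0, 3.7, 2.1]
grip_width: 1.002
finger_force: 1.9
```

```bash
python3 - <<'E'
from h import *
np.set_printoptions(precision=4,suppress=True)
cv2.imwrite("pics/t3.png",cv2.resize(read_camera("top")[120:270,180:380],(800,600)))
r=outline_of("top","blank_center")
if r: a=axis("top",r[0]["pixels"],.035);print(r[0]["p"],a,(a[0]+a[1])/2)
s=observe();print(s["tool_pos"],s["wrist_force"])
E
```

```text
0.51 (array([ 0.7013, -0.3075,  0.035 ]), array([ 0.4674, -0.364 ,  0.035 ])) [ 0.5843 -0.3357  0.035 ]
[ 0.5322 -0.2444  0.0185] [ 0.0221  0.8965 -0.4511]
```

View pics/t3.png

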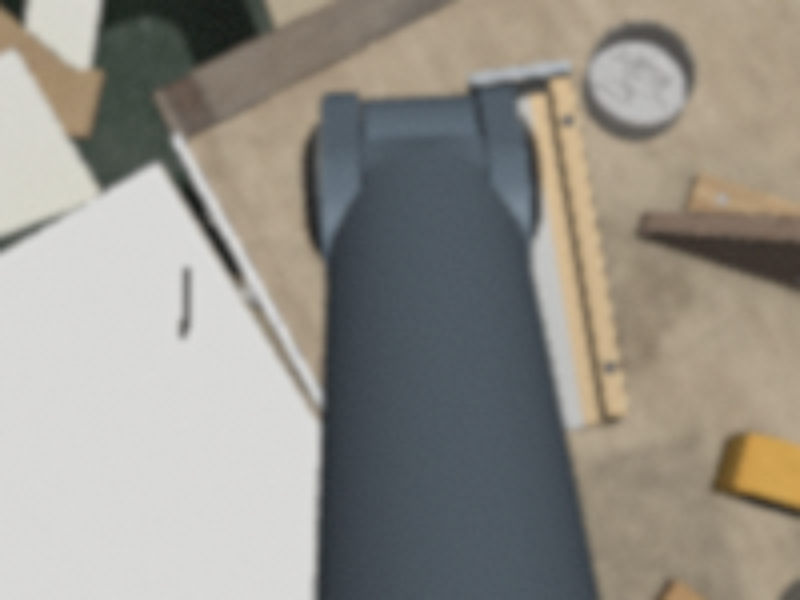

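The arm hides the blank here, but the push force confirms contact on the ramp. I'll push it over the crest.

{"method": "step_arm", "body": {
  "rows": [-5,0,0,0,0,0,87,-5,0,0,0,0,0,87,-5,0,0,0,0,0,87,-5,0,0,0,0,0,87,-4,0,0,0,0,0,87]
}}

```text
time_s: 8.15
tool_pos: [0.5344, -0.268, 0.0185]
ee_rot: [[-0.098, 0.995, 0.0], [0.995, 0.098, -0.001], [-0.001, -0.0, -1.0]]
wrist_force: [-0.1, -0.1, -0.0]
grip_width: 1.002
finger_force: 0.1
```

{"method": "step_arm", "body": {
  "rows": [-4,0,0,0,0,0,87,-4,0,0,0,0,0,87,0,0,0,0,0,0,87,0,0,0,0,0,0,87]
}}

```text
time_s: 8.55
tool_pos: [0.5351, -0.275, 0.0185]
ee_rot: [[-0.098, 0.995, -0.0], [0.995, 0.098, -0.0], [-0.0, -0.0, -1.0]]
wrist_force: [-1.1, 0.3, 0.1]
grip_width: 1.001
finger_force: 0.0
```

```bash
python3 - <<'E'
from h import *
s=observe();print(s["tool_pos"],s["wrist_force"])
cv2.imwrite("pics/s4.png",cv2.resize(read_camera("scene")[140:260,190:350],(800,600)))
E
```

```text
[ 0.53509537 -0.27497092  0.01847064] [-1.14498585  0.26402561  0.13900857]
```

View pics/s4.png

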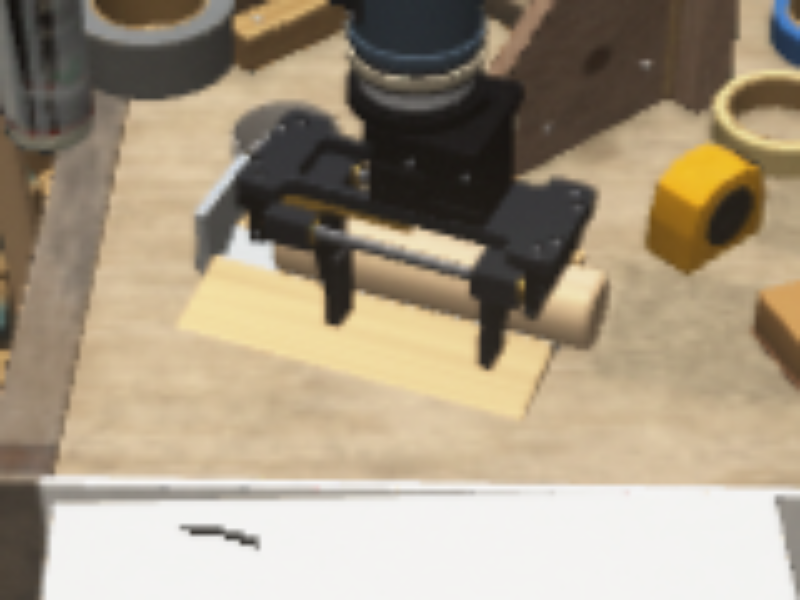

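The blank lies in the V, with its near end at crop (600,310) overhanging the open end and a gap left before the stop plate at (220,220). I'll back off, lift, shut the fingers and come around to the open end.

{"method": "step_arm", "body": {
  "rows": [12,0,0,0,0,0,87,15,0,0,0,0,0,87,0,0,-35,0,0,0,87,0,0,-40,0,0,0,87,0,0,-25,0,0,0,0]
}}

```text
time_s: 9.1
tool_pos: [0.5337, -0.2454, 0.1211]
ee_rot: [[-0.101, 0.995, 0.002], [0.995, 0.101, -0.001], [-0.001, 0.002, -1.0]]
wrist_force: [0.3, 0.3, -0.0]
grip_width: 0.964
finger_force: 0.0
```

{"method": "step_arm", "body": {
  "rows": [0,-35,0,0,0,0,0,-20,-35,0,0,0,0,0,-25,-35,0,0,0,0,0,-25,-30,0,0,0,0,0,0,0,0,0,0,0,0]
}}

```text
time_s: 9.6
tool_pos: [0.4003, -0.3335, 0.118]
ee_rot: [[-0.091, 0.996, -0.004], [0.996, 0.091, -0.002], [-0.001, -0.004, -1.0]]
wrist_force: [0.9, 0.2, -1.4]
grip_width: 0.538
finger_force: 0.0
```

{"method": "step_arm", "body": {
  "rows": [0,0,0,0,0,0,0,0,0,0,0,0,0,0,0,0,0,0,0,0,0]
}}

```text
time_s: 9.9
tool_pos: [0.4065, -0.3288, 0.1187]
ee_rot: [[-0.102, 0.995, 0.001], [0.995, 0.102, 0.0], [0.0, 0.001, -1.0]]
wrist_force: [0.4, 0.8, 0.0]
grip_width: 0.263
finger_force: 0.0
```

```bash
python3 - <<'E'
from h import *
np.set_printoptions(precision=4,suppress=True)
s=observe();print(s["tool_pos"],s["grip_width"],s["time_s"])
cv2.imwrite("pics/t5.png",cv2.resize(read_camera("top")[120:270,230:430],(800,600)))
for l,z in (("blank_center",.0317),("v_cradle",0),("v_seat",.0317)):
    r=mark_of("top",l)
    if r: print(l,round(r[0]["p"],2),ray("top",r[0]["point"],z))
r=outline_of("top","blank_center")
if r: a=axis("top",r[0]["pixels"],.0317);print(r[0]["p"],a,(a[0]+a[1])/2)
E
```

```text
[ 0.4065 -0.3288  0.1187] 0.26335690899636965 9.9
blank_center 0.95 [ 0.5459 -0.3243  0.0317]
v_cradle 0.56 [ 0.5744 -0.3174  0.    ]
v_seat 0.65 [ 0.5563 -0.2417  0.0317]
0.63 (array([ 0.6478, -0.307 ,  0.0317]), array([ 0.5411, -0.3199,  0.0317])) [ 0.5945 -0.3134  0.0317]
```

View pics/t5.png

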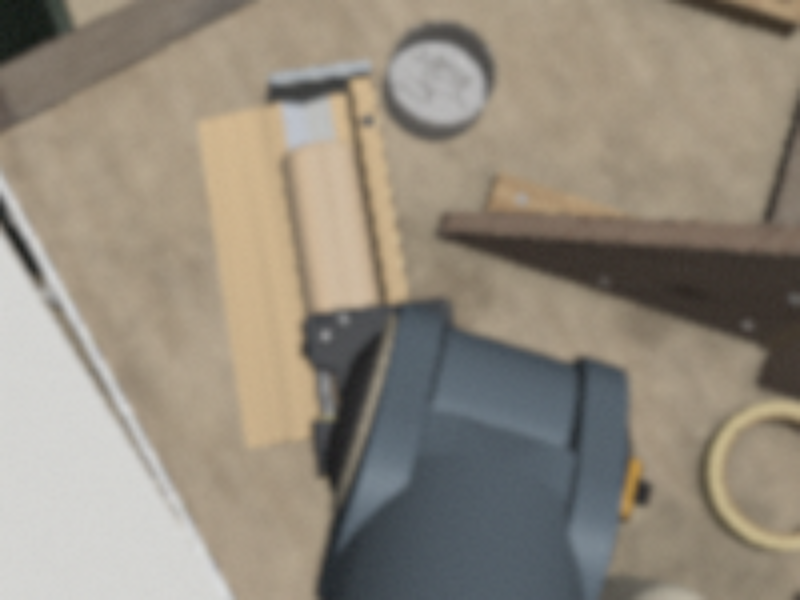

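The blank is in the V, with its far end at crop (320,145) and the stop at (310,85), about 36 mm short. The tool is in line with its axis, so I'll descend.

{"method": "step_arm", "body": {
  "rows": [1,0,35,0,0,0,0,0,0,30,0,0,0,0,0,0,20,0,0,0,0,0,0,8,0,0,0,0,0,0,5,0,0,0,0]
}}

```text
time_s: 10.65
tool_pos: [0.4052, -0.3293, 0.0201]
ee_rot: [[-0.098, 0.995, -0.0], [0.995, 0.098, 0.001], [0.001, -0.0, -1.0]]
wrist_force: [-0.4, 0.1, -0.6]
grip_width: 0.006
finger_force: 0.0
```

{"method": "step_arm", "body": {
  "rows": [0,3,0,0,0,0,0,0,5,0,0,0,0,0,0,5,0,0,0,0,0,0,5,0,0,0,0,0,0,4,0,0,0,0,0]
}}

```text
time_s: 11.15
tool_pos: [0.4279, -0.3275, 0.0211]
ee_rot: [[-0.098, 0.995, 0.001], [0.995, 0.098, -0.001], [-0.001, 0.001, -1.0]]
wrist_force: [0.4, 1.0, 0.1]
grip_width: 0.006
finger_force: 0.0
```

{"method": "step_arm", "body": {
  "rows": [0,4,0,0,0,0,0,0,4,0,0,0,0,0,0,4,0,0,0,0,0,0,4,0,0,0,0,0,0,3,0,0,0,0,0]
}}

```text
time_s: 11.65
tool_pos: [0.446, -0.3255, 0.0205]
ee_rot: [[-0.098, 0.995, -0.0], [0.995, 0.098, 0.0], [0.0, -0.0, -1.0]]
wrist_force: [-1.7, 0.1, 0.1]
grip_width: 0.005
finger_force: 1.1
```

{"method": "step_arm", "body": {
  "rows": [0,3,0,0,0,0,0,0,3,0,0,0,0,0,0,3,0,0,0,0,0,0,2,0,0,0,0,0,0,2,0,0,0,0,0]
}}

```text
time_s: 12.15
tool_pos: [0.4589, -0.3242, 0.0205]
ee_rot: [[-0.098, 0.995, -0.0], [0.995, 0.098, 0.0], [0.0, -0.0, -1.0]]
wrist_force: [-2.0, 0.3, 1.5]
grip_width: 0.002
finger_force: 1.0
```

```bash
python3 - <<'E'
from h import *
np.set_printoptions(precision=4,suppress=True)
s=observe();print(s["tool_pos"],s["wrist_force"])
cv2.imwrite("pics/t6.png",cv2.resize(read_camera("top")[130:205,270:370],(800,600)))
r=outline_of("top","blank_center")
if r: a=axis("top",r[0]["pixels"],.0317);print(r[0]["p"],a)
E
```

```text
[ 0.4589 -0.3242  0.0205] [-2.0292  0.2535  1.52  ]
0.85 (array([ 0.6757, -0.3036,  0.0317]), array([ 0.577 , -0.3153,  0.0317]))
```

View pics/t6.png

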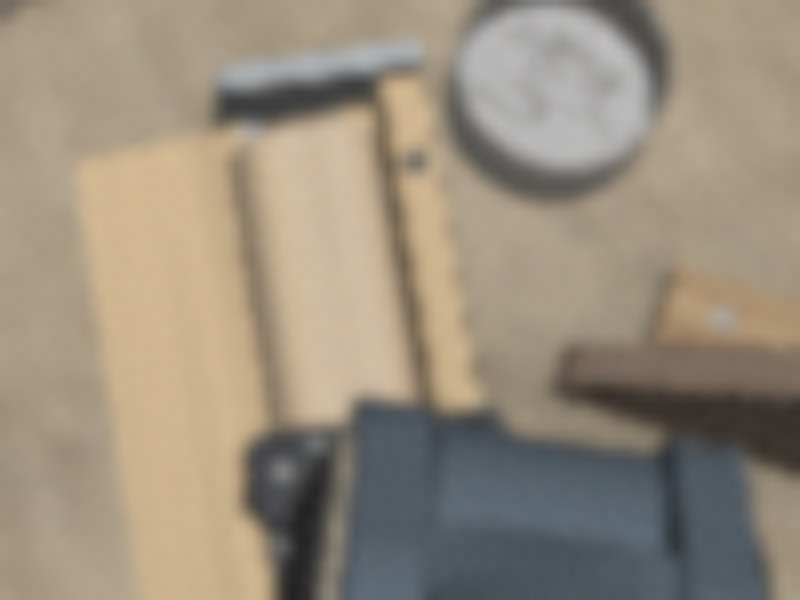

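The blank's end is at crop (310,120), and the dark inner face of the stop is just ahead, so roughly a centimetre remains. I'll creep until the force rises.

{"method": "step_arm", "body": {
  "rows": [0,2,0,0,0,0,0,0,2,0,0,0,0,0,0,2,0,0,0,0,0]
}}

```text
time_s: 12.55
tool_pos: [0.4648, -0.3237, 0.0205]
ee_rot: [[-0.098, 0.995, 0.0], [0.995, 0.098, -0.0], [-0.0, 0.0, -1.0]]
wrist_force: [-2.3, 0.1, 0.2]
grip_width: 0.004
finger_force: 0.8
```

{"method": "step_arm", "body": {
  "rows": [0,1,0,0,0,0,0,0,1,0,0,0,0,0]
}}

```text
time_s: 12.75
tool_pos: [0.4668, -0.3235, 0.0205]
ee_rot: [[-0.098, 0.995, -0.0], [0.995, 0.098, -0.0], [-0.0, -0.0, -1.0]]
wrist_force: [-2.0, 0.1, -0.3]
grip_width: 0.002
finger_force: 0.8
```

{"method": "step_arm", "body": {
  "rows": [0,1,0,0,0,0,0,0,1,0,0,0,0,0]
}}

```text
time_s: 12.95
tool_pos: [0.4687, -0.3233, 0.0206]
ee_rot: [[-0.098, 0.995, -0.0], [0.995, 0.098, -0.0], [-0.0, -0.0, -1.0]]
wrist_force: [-1.7, -0.0, -0.3]
grip_width: 0.002
finger_force: 0.8
```

{"method": "step_arm", "body": {
  "rows": [0,1,0,0,0,0,0,0,1,0,0,0,0,0]
}}

```text
time_s: 13.15
tool_pos: [0.4707, -0.3231, 0.0205]
ee_rot: [[-0.098, 0.995, 0.0], [0.995, 0.098, -0.0], [-0.0, 0.0, -1.0]]
wrist_force: [-1.6, -0.1, 0.2]
grip_width: 0.008
finger_force: 0.8
```

{"method": "step_arm", "body": {
  "rows": [0,1,0,0,0,0,0,0,1,0,0,0,0,0]
}}

```text
time_s: 13.35
tool_pos: [0.4728, -0.3229, 0.0206]
ee_rot: [[-0.098, 0.995, 0.0], [0.995, 0.098, -0.0], [-0.0, 0.0, -1.0]]
wrist_force: [-1.9, 1.0, 0.4]
grip_width: 0.005
finger_force: 0.8
```

{"method": "step_arm", "body": {
  "rows": [0,1,0,0,0,0,0,0,1,0,0,0,0,0]
}}

```text
time_s: 13.55
tool_pos: [0.4734, -0.3228, 0.0204]
ee_rot: [[-0.098, 0.995, -0.003], [0.995, 0.098, 0.0], [0.0, -0.003, -1.0]]
wrist_force: [-5.7, -0.4, 3.0]
grip_width: 0.004
finger_force: 3.5
```

The force jumped and the motion stopped, so the blank has butted against the plate. I'll retreat.

{"method": "step_arm", "body": {
  "rows": [0,-3,0,0,0,0,0,0,-20,0,0,0,0,0,0,-30,0,0,0,0,0,0,-10,-20,0,0,0,0,0,0,-40,0,0,0,0]
}}

```text
time_s: 14.05
tool_pos: [0.4087, -0.3282, 0.0787]
ee_rot: [[-0.097, 0.995, -0.005], [0.995, 0.097, 0.004], [0.004, -0.004, -1.0]]
wrist_force: [0.9, -0.9, -0.8]
grip_width: 0.007
finger_force: 0.0
```

{"method": "step_arm", "body": {
  "rows": [0,0,-40,0,0,0,0,0,0,-40,0,0,0,0,0,0,-30,0,0,0,0,0,0,0,0,0,0,0]
}}

```text
time_s: 14.45
tool_pos: [0.4157, -0.3303, 0.1955]
ee_rot: [[-0.098, 0.995, 0.01], [0.995, 0.099, -0.007], [-0.008, 0.009, -1.0]]
wrist_force: [0.0, 0.0, -0.3]
grip_width: 0.008
finger_force: 0.0
```

{"method": "step_arm", "body": {
  "rows": [0,0,0,0,0,0,0,0,0,0,0,0,0,0,0,0,0,0,0,0,0]
}}

```text
time_s: 14.75
tool_pos: [0.4114, -0.3284, 0.1892]
ee_rot: [[-0.098, 0.995, -0.001], [0.995, 0.098, 0.002], [0.002, -0.001, -1.0]]
wrist_force: [-0.5, -0.3, -0.1]
grip_width: 0.004
finger_force: 0.0
```

```bash
python3 - <<'E'
from h import *
np.set_printoptions(precision=4,suppress=True)
s=observe();print(s["tool_pos"],s["wrist_force"],s["time_s"])
cv2.imwrite("pics/t7.png",cv2.resize(read_camera("top")[130:250,260:420],(800,600)))
r=outline_of("top","blank_center")
if r: a=axis("top",r[0]["pixels"],.0317);print(r[0]["p"],a)
E
```

```text
[ 0.4114 -0.3284  0.1892] [-0.5467 -0.3121 -0.0884] 14.75
0.82 (array([ 0.6897, -0.302 ,  0.0317]), array([ 0.4855, -0.3268,  0.0317]))
```

View pics/t7.png

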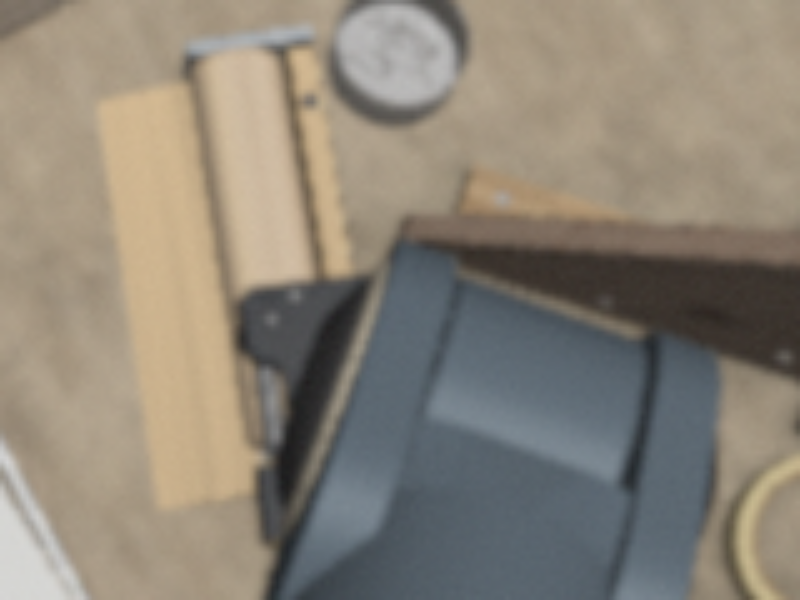

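The blank lies in the V with its end against the stop plate at crop (240,50). The tool is well clear and nothing else has moved.

```bash
python3 -c "
from bench import *
print(sign_off())"
```

```text
the job is handed in; nothing more can be done
None
```

I rolled the blank up the ramp into the V, pushed it against the stop plate (the push force rose and the last picture shows it touching), backed the arm clear, and handed the job in at about 15 s; no verdict came back.

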